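Teach the counting scale the lino tiles

TASK

Set the counting scale up to count lino tiles: press ZERO while the pan is still empty, then set the two packs of six tiles gently, not dropped, one on the other in a square, flush-edged pile in the middle of the pan, and then key in 1, 2 (twelve tiles) and SAMPLE. Press the keys one at a time and each fully down, pushing in no other key and without leaning hard on the soft-mounted keypad, and leave the ink tin, roller and cutter where they are.

Things in the scene. Friction and masses are not known exactly. Their poses are not given: they have to be found in the camera images.
- pan (a point): Centre of the stainless pan's flat top on the scale platform: 172 (x) x 212 (y) mm, 70 mm above the bench, on a fixed grey base. z up, x away from the operator (roughly away from the robot) and y to the operator's left.
- pack_a: A banded, rigid pack of six lino tiles: plain grey-brown block with five dark seams and a kraft paper band round its middle, 90 (x) x 60 (y) x 24 mm high, about 0.15 kg. Origin at the centre of its underside, z up.
- pack_b: The second, identical pack, 90 x 60 x 24 mm, same origin and axes.
- face (a point): Centre of the indicator's sloping keypad face: z out of the face, x up the slope, y to the operator's left (operator = robot side). 15 unmarked light-grey keys, tops 7 mm out of the face: left, a telephone keypad (1 2 3 in the upper row, 1 leftmost; point, 0, unit weight lowest) of 20 mm keys at 32 mm pitch; right, a column of wide keys: ZERO above, CLEAR, tall SAMPLE lowest.
- head: Indicator head: grey box, 190 mm up the slope x 178 wide x 42 thick, dark display strip along its upper edge; origin 15 mm behind face, same axes. It hangs on soft rubber mounts: it sinks several mm along -z under a finger and springs back, so a key's measured height does not tell how far it is pushed. More than 16 N on it is too hard.
- indicator: Aluminium U bracket, fixed to the bench, that holds the head at its sides; 226 mm wide over its clamp knobs. Origin on the bench under the tilt axis (112 mm up), z up, y along the axis. The head's friction tilt differs each time: face 17 to 32 degrees from level, sloping down to the robot. Platform and indicator may stand either way round.
- key_zero_set (a joint): Spring key. Joint value 0 = up, grows as it is pushed into the face, 0.004 = fully down; it starts to move at 1.6 N and is fully down at about 5 N. ZERO: 20 x 34 mm, at x +23, y -52 mm in the face frame.
- key_sample (a joint): Spring key. Joint value 0 = up, grows as it is pushed into the face, 0.004 = fully down; it starts to move at 1.6 N and is fully down at about 5 N. SAMPLE: 52 x 34 mm, centred at x -57, y -52 mm in the face frame.
- key_clear (a joint): Spring key. Joint value 0 = up, grows as it is pushed into the face, 0.004 = fully down; it starts to move at 1.6 N and is fully down at about 5 N. CLEAR, at x -9, y -52 mm; not to be used.
- key_1 (a joint): Spring key. Joint value 0 = up, grows as it is pushed into the face, 0.004 = fully down; it starts to move at 1.6 N and is fully down at about 5 N. Digit 1, at x +23, y +56 mm in the face frame.
- key_2 (a joint): Spring key. Joint value 0 = up, grows as it is pushed into the face, 0.004 = fully down; it starts to move at 1.6 N and is fully down at about 5 N. Digit 2, at x +23, y +24 mm in the face frame.
- key_3 (a joint): Spring key. Joint value 0 = up, grows as it is pushed into the face, 0.004 = fully down; it starts to move at 1.6 N and is fully down at about 5 N. Digit 3, at x +23, y -8 mm in the face frame; not to be used.
- key_4 (a joint): Spring key. Joint value 0 = up, grows as it is pushed into the face, 0.004 = fully down; it starts to move at 1.6 N and is fully down at about 5 N. Digit 4, at x -9, y +56 mm in the face frame; not to be used.
- key_5 (a joint): Spring key. Joint value 0 = up, grows as it is pushed into the face, 0.004 = fully down; it starts to move at 1.6 N and is fully down at about 5 N. Digit 5, at x -9, y +24 mm in the face frame; not to be used.
- key_6 (a joint): Spring key. Joint value 0 = up, grows as it is pushed into the face, 0.004 = fully down; it starts to move at 1.6 N and is fully down at about 5 N. Digit 6, at x -9, y -8 mm in the face frame; not to be used.
- key_7 (a joint): Spring key. Joint value 0 = up, grows as it is pushed into the face, 0.004 = fully down; it starts to move at 1.6 N and is fully down at about 5 N. Digit 7, at x -41, y +56 mm in the face frame; not to be used.
- key_8 (a joint): Spring key. Joint value 0 = up, grows as it is pushed into the face, 0.004 = fully down; it starts to move at 1.6 N and is fully down at about 5 N. Digit 8, at x -41, y +24 mm in the face frame; not to be used.
- key_9 (a joint): Spring key. Joint value 0 = up, grows as it is pushed into the face, 0.004 = fully down; it starts to move at 1.6 N and is fully down at about 5 N. Digit 9, at x -41, y -8 mm in the face frame; not to be used.
- key_point (a joint): Spring key. Joint value 0 = up, grows as it is pushed into the face, 0.004 = fully down; it starts to move at 1.6 N and is fully down at about 5 N. Decimal point, at x -73, y +56 mm in the face frame; not to be used.
- key_0 (a joint): Spring key. Joint value 0 = up, grows as it is pushed into the face, 0.004 = fully down; it starts to move at 1.6 N and is fully down at about 5 N. Digit 0, at x -73, y +24 mm in the face frame; not to be used.
- key_weight (a joint): Spring key. Joint value 0 = up, grows as it is pushed into the face, 0.004 = fully down; it starts to move at 1.6 N and is fully down at about 5 N. Unit weight, at x -73, y -8 mm in the face frame; not to be used.
- ink_tin: Bystander: ink tin, 68 mm across, 58 mm high, standing between platform and indicator. Origin at the centre of its underside.
- brayer: Bystander: ink roller lying on its kick stand, rust-red roller 100 mm long and 44 mm thick, wooden handle; about 175 mm long. Origin on the bench under the middle of the roller, handle towards -x.
- cutter: Bystander: lino cutter with a wooden handle, 132 mm long, lying on the bench. Origin on the bench where blade meets handle, blade towards +x.
Not all that is in view belongs to the job. Leave any green or turquoise look-alike of the pack_b alone.

How it is judged:
On the way, in this order (a step that is already met when the one before it is completed fails the run):
1. ZERO pressed fully down, alone, with the pan empty (value of joint key_zero_set above 0.003 m and value of joint each of key_0, key_1, key_2, key_3, key_4, key_5, key_6, key_7, key_8, key_9, key_point, key_weight, key_clear, key_sample below 0.0015 m), for 0.05 s.
2. both packs in one square pile in the middle of the pan, let go and at rest (((horizontal distance between pack_a and pan below 0.02 m and z of pack_a in the frame of pan between -0.003 and 0.004 m and z of pack_b in the frame of pack_a between 0.02 and 0.027 m and horizontal distance between pack_b and pack_a below 0.006 m and angle between the x axis of pack_b and the x axis of pack_a, either way round below 0.09 rad and angle between each of pack_a, pack_b's own z axis and vertical below 0.06 rad) or (horizontal distance between pack_b and pan below 0.02 m and z of pack_b in the frame of pan between -0.003 and 0.004 m and z of pack_a in the frame of pack_b between 0.02 and 0.027 m and horizontal distance between pack_a and pack_b below 0.006 m and angle between the x axis of pack_a and the x axis of pack_b, either way round below 0.09 rad and angle between each of pack_b, pack_a's own z axis and vertical below 0.06 rad)) and contact force between the fingers and pack_a below 0.1 N and contact force between the fingers and pack_b below 0.1 N and linear speed of each of pack_a, pack_b below 0.02 m/s), for 0.2 s.
3. 1 pressed fully down, alone (value of joint key_1 above 0.003 m and value of joint each of key_0, key_2, key_3, key_4, key_5, key_6, key_7, key_8, key_9, key_point, key_weight, key_zero_set, key_clear, key_sample below 0.0015 m), for 0.05 s.
4. 2 pressed fully down, alone (value of joint key_2 above 0.003 m and value of joint each of key_0, key_1, key_3, key_4, key_5, key_6, key_7, key_8, key_9, key_point, key_weight, key_zero_set, key_clear, key_sample below 0.0015 m), for 0.05 s.
5. SAMPLE pressed fully down, alone (value of joint key_sample above 0.003 m and value of joint each of key_0, key_1, key_2, key_3, key_4, key_5, key_6, key_7, key_8, key_9, key_point, key_weight, key_zero_set, key_clear below 0.0015 m), for 0.05 s.
At the end, for the whole second after the job is handed in: Both packs lie flat in one pile on the pan: the lower within 20 mm of the pan's centre, the upper on it with centres within 6 mm and edges within 5 degrees, at rest; all keys are up again (((horizontal distance between pack_a and pan below 0.02 m and z of pack_a in the frame of pan between -0.003 and 0.004 m and z of pack_b in the frame of pack_a between 0.02 and 0.027 m and horizontal distance between pack_b and pack_a below 0.006 m and angle between the x axis of pack_b and the x axis of pack_a, either way round below 0.09 rad and angle between each of pack_a, pack_b's own z axis and vertical below 0.06 rad) or (horizontal distance between pack_b and pan below 0.02 m and z of pack_b in the frame of pan between -0.003 and 0.004 m and z of pack_a in the frame of pack_b between 0.02 and 0.027 m and horizontal distance between pack_a and pack_b below 0.006 m and angle between the x axis of pack_a and the x axis of pack_b, either way round below 0.09 rad and angle between each of pack_b, pack_a's own z axis and vertical below 0.06 rad)) and linear speed of each of pack_a, pack_b below 0.02 m/s and value of joint each of key_0, key_1, key_2, key_3, key_4, key_5, key_6, key_7, key_8, key_9, key_point, key_weight, key_zero_set, key_clear, key_sample below 0.0015 m); the robot touches nothing.
It fails at once if a key other than ZERO, 1, 2 and SAMPLE pushed in 2 mm, or two keys at once (value of joint any of key_0, key_3, key_4, key_5, key_6, key_7, key_8, key_9, key_point, key_weight, key_clear above 0.002 m or value of joint each of key_zero_set, key_1 above 0.002 m or value of joint each of key_zero_set, key_2 above 0.002 m or value of joint each of key_zero_set, key_sample above 0.002 m or value of joint each of key_1, key_2 above 0.002 m or value of joint each of key_1, key_sample above 0.002 m or value of joint each of key_2, key_sample above 0.002 m).
It fails at once if 1, 2 or SAMPLE pressed while the pile is not on the pan, or ZERO while a pack is on or over it ((value of joint any of key_1, key_2, key_sample above 0.002 m and not ((horizontal distance between pack_a and pan below 0.02 m and z of pack_a in the frame of pan between -0.003 and 0.004 m and z of pack_b in the frame of pack_a between 0.02 and 0.027 m and horizontal distance between pack_b and pack_a below 0.006 m and angle between the x axis of pack_b and the x axis of pack_a, either way round below 0.09 rad and angle between each of pack_a, pack_b's own z axis and vertical below 0.06 rad) or (horizontal distance between pack_b and pan below 0.02 m and z of pack_b in the frame of pan between -0.003 and 0.004 m and z of pack_a in the frame of pack_b between 0.02 and 0.027 m and horizontal distance between pack_a and pack_b below 0.006 m and angle between the x axis of pack_a and the x axis of pack_b, either way round below 0.09 rad and angle between each of pack_b, pack_a's own z axis and vertical below 0.06 rad))) or (value of joint key_zero_set above 0.002 m and ((horizontal distance between pack_a and pan below 0.12 m and height (world z) of pack_a above 0.03 m) or (horizontal distance between pack_b and pan below 0.12 m and height (world z) of pack_b above 0.03 m)))).
It fails at once if the keypad head pressed with more than 16 N (contact force between any of the fingers, the arm and head above 16 N).
It fails at once if a pack dropped (falling free faster than 0.45 m/s, a fall of about 10 mm) ((linear speed of pack_a above 0.45 m/s and contact force between anything else and pack_a below 0.05 N) or (linear speed of pack_b above 0.45 m/s and contact force between anything else and pack_b below 0.05 N)).
It fails at once if ink tin, roller or cutter moved more than 30 mm (distance of any of ink_tin, brayer, cutter from where it was at the start of the episode above 0.03 m).
It also fails if it takes over 72 s, if anything falls off the work surface, if the arm or the gripper's body presses on something with over 40 N, if the wrist force passes 120 N, or if a joint passes its speed limit or range.

ROBOT

A 7-joint arm with a two-finger parallel gripper is mounted at the origin on the work surface. World frame = base frame: x ahead of the robot, y to its left, z up, the work surface at z = 0. Lengths are in m, angles in rad, forces in N, time in s.
With the tool pointing down it reaches from about 0.425 to 0.875 m from the base axis. Payload 9.9 kg.
Tool frame: the origin (TCP) lies midway between the tips of the shut fingers; the grasp point (between the pads) lies 19 mm behind it; z points along the fingers, y is the line along which they close (so a half turn about z gives the same grasp; the last joint's range is limited). The gripper opens to 85 mm and grips with 20 to 120 N. Pads are 22 mm wide; open, the fingers measure 114 mm over their backs; the gripper's body (76 mm by 85 mm) begins 54 mm behind the grasp point. The pads swing forward as they close: fully open they stand 13 mm farther back than shut.
Start: joints at [-1.297, 0.576, 0.025, 1.437, -0.015, 1.129, -0.057], TCP at [0.236, 0.632, 0.231] pointing down, gripper open.
Joint ranges: [-2.76, 2.76], [-0.34, 2.15], [-1.52, 1.57], [0.19, 2.46], [-1.09, 4.23], [0.17, 1.99], [-2.82, 2.82]. Speed limits (rad/s): [2.22, 2.22, 3.01, 3.01, 3.14, 3.14, 3.14].

INTERFACE

Orientations are given as a unit quaternion [w, x, y, z].
In Python, from bench import readout, imaging, arm gives the robot as it stands.
- The arm moves only by the tool send_rows, never from a script. Its argument "commands" is a list of rows, each an object of numbers: "gripper": the closure in counts, from 0 (fully open) to 255 (shut); "dx", "dy", "dz": the shift along the world's x, y, z in mm; "ax", "ay", "az": the turn, a rotation vector about the world's x, y, z in degrees. In form: [{"gripper": .., "dx": .., "dy": .., "dz": .., "ax": .., "ay": .., "az": ..}, ...]. A call has exactly 10 rows; each row is the pose to reach, as a shift and turn from the pose commanded when the call began; what a row does not reach only later rows make up. A row lasts 1/8 s, in which the tool goes at most 62.5 mm and 10.7 degrees, less where a joint would pass 70% of its speed; a pose out of reach is approached as far as the arm can. A call with a gripper value outside its range is refused whole. The fingers move at their own pace and stop on an object; "newtons" is the grip in N (left out, the last holds). Time passes only in rows, so rows that repeat a pose let the fingers close, or fill a call up. It gives the time, the measured TCP pose, the force, the opening and the grip force at its end, in the units of the state.
- readout.sense(): the state, without advancing time (a new reading comes with each control period).
- imaging.capture(name): name is "side" or "top" or "wrist"; returns (picture, depth): 480x640x3 uint8, red, green, blue; 480x640 float32, m along the optical axis (not along the pixel's ray), 0 where there is no reading.
- imaging.camera_model(name): a dict with "vertical_fov" (degrees; the focal length in pixels is half the picture's height over the tangent of half this angle, whatever the lens; pixels are square), "cx", "cy" (the principal point, pixels), "R" (3x3) and "t" (3): a world point X has camera coordinates R X + t; the wrist camera has in their place "tool_from_camera" (4x4, takes a point from camera to tool coordinates, whose origin is the TCP and whose axes are the flange's). Camera axes: x right, y down, z forward; pixel columns grow to the right and rows downward; lengths in m; the calibration is good to about 2 mm. A picture is of the moment at which its call begins: read the wrist's pose just before it. camera_model takes no time and is no camera call.
- arm.finish_job(): hands the job in; it is judged then, once.
The state is a dict: "time": time; "joint_positions": joint angles; "qvel": joint speeds; "joint_efforts": joint torques, N m; "tcp_pos": TCP position; "ee_rot": TCP orientation; "wrist_force": force on the tool from outside, world axes, zero at the start; "ft_torque": the same for the moment, N m; "width": finger opening in m; "grip_force": force on a finger pad.
Only numpy, scipy, OpenCV 4.12 (cv2) and the standard library are available. Lean on these libraries where they do the work, as an engineer would, in place of code of your own. Each camera call takes 0.05 s, during which the arm holds its last target. There are 200 camera calls.

## Working session

There is one attempt and no reset: what is moved stays moved. The work goes in short steps, Python scripts to look and compute and a tool call to move; the robot and the scene stay as the last step left them, time stands still between calls to the robot, and variables do not carry over. Pictures are saved under pics/ and viewed, at most 10 in all, crops included, and the job is handed in when it is done.

Besides the shell and the picture viewer there is one more tool, called as name([rows], argument=value, ...), one row to a line, values as JSON. send_rows: Moves the arm, as the interface text tells. Its arguments: {"type":"object","properties":{"commands":{"type":"array"},"newtons":{"type":"number"}},"required":["commands"]}

```bash
mkdir -p pics; cat > h.py <<'E'
import numpy as np, cv2
from bench import readout, imaging, arm
from scipy.spatial.transform import Rotation as Ro
def grab(n):
    s=readout.sense(); p,d=imaging.capture(n); m=imaging.camera_model(n)
    f=240/np.tan(np.radians(m["vertical_fov"])/2)
    if n=="wrist":
        T=np.array(m["tool_from_camera"]); q=s["ee_rot"]
        W=np.eye(4); W[:3,:3]=Ro.from_quat([q[1],q[2],q[3],q[0]]).as_matrix(); W[:3,3]=s["tcp_pos"]
        M=W@T
    else:
        M=np.eye(4); R=np.array(m["R"]); M[:3,:3]=R.T; M[:3,3]=-R.T@np.array(m["t"])
    v,u=np.mgrid[:480,:640]
    P=np.stack([(u-m["cx"])*d/f,(v-m["cy"])*d/f,d],-1)@M[:3,:3].T+M[:3,3]
    P[d==0]=np.nan
    np.savez("last_%s.npz"%n,p=p,P=P,M=M,f=f,c=[m["cx"],m["cy"]])
    return p,P
def save(p,name): cv2.imwrite("pics/"+name,p[...,::-1])
def load(n):
    z=np.load("last_%s.npz"%n); return z["p"],z["P"]
E
python3 - <<'E'
from h import *
s=readout.sense(); print({k:np.round(v,3) for k,v in s.items()})
for n in("top","side"):
    p,P=grab(n); save(p,n+"0.png"); print(imaging.camera_model(n))
E
```

```text
{'time': np.float64(0.0), 'joint_positions': array([-1.297,  0.577,  0.025,  1.438, -0.015,  1.129, -0.057]), 'qvel': array([-0.001,  0.001,  0.002,  0.001,  0.002,  0.   , -0.002]), 'joint_efforts': array([-0.0000e+00, -7.6576e+01,  2.2500e+00, -2.8597e+01,  1.5000e-02,
        1.3000e-02, -0.0000e+00]), 'tcp_pos': array([0.236, 0.632, 0.23 ]), 'ee_rot': array([-0.   ,  0.178,  0.984, -0.001]), 'wrist_force': array([-0.142, -0.256,  0.329]), 'ft_torque': array([0.018, 0.087, 0.014]), 'grip_force': np.float64(0.0), 'width': np.float64(0.085)}
{'vertical_fov': 44.14583003048905, 'cx': 329.0180055633023, 'cy': 245.13279088701958, 'R': array([[-9.28462977e-04, -9.99997910e-01,  1.82162111e-03],
       [-9.96409561e-01,  7.70911723e-04, -8.46604568e-02],
       [ 8.46588755e-02, -1.89368479e-03, -9.96408194e-01]]), 't': array([-0.001962  ,  0.50919089,  1.56834594])}
{'vertical_fov': 47.34260977129932, 'cx': 322.7379084741725, 'cy': 244.4169373081688, 'R': array([[ 0.8985719 , -0.43846465,  0.01781263],
       [-0.27633596, -0.59691128, -0.75321668],
       [ 0.34089145,  0.67189707, -0.65753125]]), 't': array([-0.44962868,  0.21529995,  1.3693436 ])}
```

View pics/top0.png

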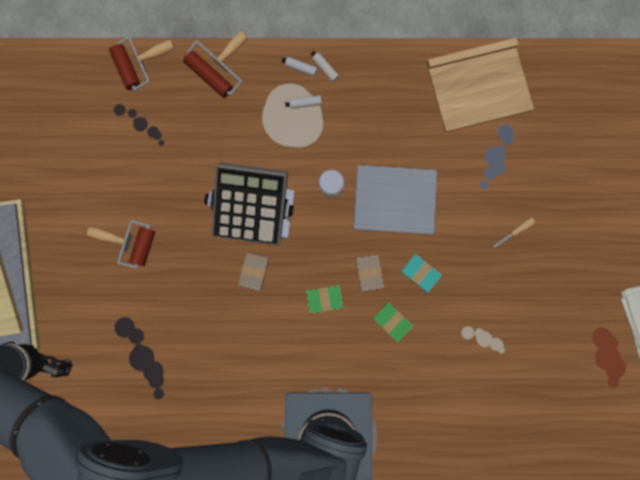

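View pics/side0.png

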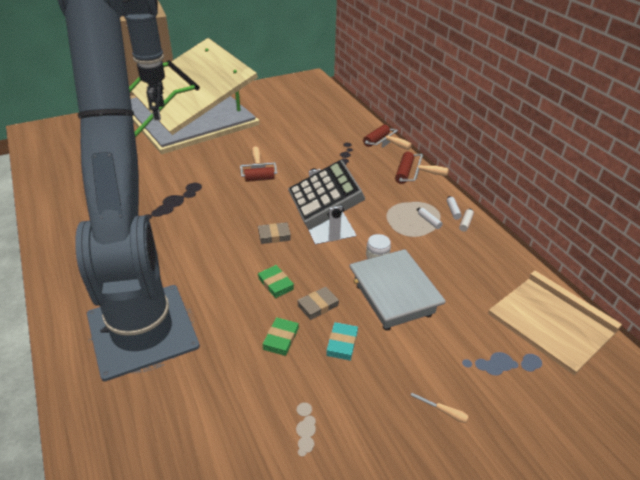

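The top view shows grey-brown packs at (254,272) and (370,273). Green (324,299) and (394,322) and turquoise (422,273) are look-alikes. The keypad is at (250,205), the tin at (331,182), the pan at (396,199), and the roller and cutter sit off to the sides at (138,243) and (515,233). My choice is the two brown packs, and I'll check it in a close crop.

```bash
cat > m.py <<'E'
from h import *
def rect(P,mask):
    q=P[mask][:,:2]; (c,(w,h),a)=cv2.minAreaRect((q*1000).astype(np.float32)); 
    if w<h: a+=90; w,h=h,w
    return np.round(c,1),round(w,1),round(h,1),round((a+90)%180-90,1),round(float(np.nanmedian(P[mask][:,2]))*1000,1)
def comp(P,box,z0,z1,ok=None):
    u0,u1,v0,v1=box; m=np.zeros(P.shape[:2],bool); m[v0:v1,u0:u1]=1
    m&=(P[...,2]>z0)&(P[...,2]<z1)
    n,l,s,_=cv2.connectedComponentsWithStats(m.astype(np.uint8)); k=1+np.argmax(s[1:,4]); return l==k
E
python3 - <<'E'
from m import *
p,P=load("top")
for nm,b,z in(("packL",(230,280,245,300),(.016,.035)),("packR",(350,398,245,300),(.016,.035)),("pan",(345,450,155,245),(.06,.08)),("tin",(310,350,160,205),(.045,.07))):
    m=comp(P,b,*z); print(nm,m.sum(),rect(P,m))
b=np.zeros(P.shape[:2],bool); b[190:240,222:282]=1
b&=~np.isnan(P[...,2])
q=P[b]
for i in range(4):
    A=np.c_[q[:,:2],np.ones(len(q))]; co=np.linalg.lstsq(A,q[:,2],rcond=None)[0]; r=q[:,2]-A@co; q=q[abs(r)<(.02,.01,.006,.006)[i]]
print(co,r.std(),np.degrees(np.arctan(np.hypot(*co[:2]))),np.degrees(np.arctan2(co[1],co[0])))
g=p.astype(int).sum(-1)
bright=(g>380)&b
n,l,s,c=cv2.connectedComponentsWithStats(bright.astype(np.uint8))
for k in range(1,n):
    if s[k,4]>15: print(np.round(c[k]),s[k,4],np.round(np.median(P[l==k],0)*1000,1))
save(np.hstack([cv2.resize(p[155:255,200:300],(400,400),interpolation=2),cv2.resize(p[240:340,340:440],(400,400),interpolation=2)]),"crop.png")
E
```

```text
packL 757 (array([438.3, 199.6]), 90.1, 61.7, -15.0, 23.1)
packR 744 (array([ 434.4, -111.4]), 90.2, 60.5, 8.9, 23.3)
pan 5168 (array([ 625.7, -177.7]), 213.3, 173.0, 86.5, 69.2)
tin 477 (array([674. ,  -8.9]), 64.2, 64.2, -46.2, 56.8)
[ 0.41651043 -0.05554143 -0.11092908] 0.0032611317498312696 22.792015479120828 -7.5955494423610155
[226. 194.] 50 [627.4 254.6 141.2]
[239. 196.] 48 [622.1 223.3 141. ]
[251. 198.] 53 [617.7 192.6 141.5]
[269. 200.] 94 [612.2 148.2 140.8]
[225. 207.] 52 [597.1 260.  127.1]
[238. 208.] 50 [593.9 227.2 128. ]
[250. 210.] 53 [588.8 196.  128.7]
[267. 212.] 91 [583.8 153.3 128.2]
[224. 219.] 44 [568.1 263.8 116. ]
[237. 220.] 49 [564.9 231.5 114.5]
[249. 222.] 51 [560.1 199.9 116.1]
[266. 230.] 226 [540.5 158.1 109.9]
[224. 231.] 39 [539.  265.8 102.6]
[236. 232.] 49 [535.9 235.4 101.7]
[248. 234.] 49 [531.  204.1 103. ]
```

View pics/crop.png

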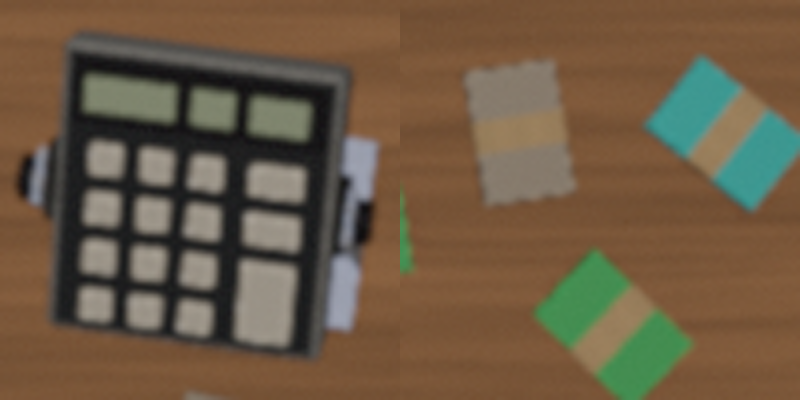

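The crop confirms it: the pack at (254,272) and the pack at (370,273) are both grey-brown with kraft bands and dark seams. The green and turquoise ones are the decoys. Next I fit the face frame.

```bash
cat > face.py <<'E'
from h import *
F=np.array([[x,y,7] for x in(23,-9,-41,-73) for y in(56,24,-8)]+[[23,-52,7],[-9,-52,7],[-57,-52,7]])/1e3
def fit(W,F=F):
    a=F-F.mean(0); b=W-W.mean(0); R,_=Ro.align_vectors(b,a); R=R.as_matrix(); t=W.mean(0)-R@F.mean(0)
    return R,t,np.linalg.norm(W-F@R.T-t,axis=1).max()
def move(target,Rt,s=None):
    s=s or readout.sense(); q=s["ee_rot"]; R0=Ro.from_quat([q[1],q[2],q[3],q[0]])
    print("d mm",np.round((np.array(target)-s["tcp_pos"])*1e3,1),"rot",np.round(np.degrees((Ro.from_matrix(Rt)*R0.inv()).as_rotvec()),2),"t",s["time"])
def tool(y,z):
    z=z/np.linalg.norm(z); y=y-z*(y@z); y/=np.linalg.norm(y); return np.c_[np.cross(y,z),y,z]
def down(yaw): # tool y at yaw+90deg, z down
    a=np.radians(yaw+90); return tool(np.array([np.cos(a),np.sin(a),0]),np.array([0,0,-1.]))
E
python3 - <<'E'
from face import *
W=np.array([[627.4,254.6,141.2],[622.1,223.3,141],[617.7,192.6,141.5],[597.1,260,127.1],[593.9,227.2,128],[588.8,196,128.7],[568.1,263.8,116],[564.9,231.5,114.5],[560.1,199.9,116.1],[539,265.8,102.6],[535.9,235.4,101.7],[531,204.1,103],[612.2,148.2,140.8],[583.8,153.3,128.2],[540.5,158.1,109.9]])/1e3
R,t,e=fit(W); print(R.round(3),t.round(4),e); np.savez("face0.npz",R=R,t=t)
Rt=tool(R[:,1],-R[:,2]); 
for z in(107,47): move(t+R@np.array([.023,-.052,z/1e3]),Rt)
E
```

```text
[[ 0.908  0.132 -0.397]
 [-0.119  0.991  0.057]
 [ 0.401 -0.005  0.916]] [0.6012 0.2024 0.1255] 0.0013325848903102723
d mm [ 336.6 -477.6    2.4] rot [ -5.92 -22.91  12.8 ] t 0.1
d mm [ 360.4 -481.1  -52.6] rot [ -5.92 -22.91  12.8 ] t 0.1
```

send_rows([
  {"gripper": 255, "dx": 20, "dy": -30, "dz": 30, "ax": 0, "ay": 0, "az": 0},
  {"gripper": 255, "dx": 60, "dy": -80, "dz": 60, "ax": -1, "ay": -3, "az": 2},
  {"gripper": 255, "dx": 95, "dy": -130, "dz": 60, "ax": -2, "ay": -6, "az": 4},
  {"gripper": 255, "dx": 130, "dy": -180, "dz": 60, "ax": -3, "ay": -10, "az": 6},
  {"gripper": 255, "dx": 165, "dy": -230, "dz": 60, "ax": -3.5, "ay": -14, "az": 8},
  {"gripper": 255, "dx": 200, "dy": -280, "dz": 60, "ax": -4, "ay": -17, "az": 10},
  {"gripper": 255, "dx": 235, "dy": -330, "dz": 60, "ax": -5, "ay": -20, "az": 11},
  {"gripper": 255, "dx": 270, "dy": -380, "dz": 60, "ax": -5.9, "ay": -22.9, "az": 12.8},
  {"gripper": 255, "dx": 300, "dy": -430, "dz": 50, "ax": -5.9, "ay": -22.9, "az": 12.8},
  {"gripper": 255, "dx": 330, "dy": -470, "dz": 30, "ax": -5.9, "ay": -22.9, "az": 12.8},
])

```text
time: 1.35
tcp_pos: [0.5672, 0.1604, 0.2617]
ee_rot: [0.205, 0.064, 0.977, -0.015]
wrist_force: [1.0, 1.0, 0.6]
width: 0.0001
grip_force: 0.0
```

```bash
python3 - <<'E'
from face import *
f=np.load("face0.npz");R,t=f["R"],f["t"]
p,P=grab("wrist"); save(p,"w1.png")
s=readout.sense(); print(s["tcp_pos"],s["wrist_force"],s["width"])
move(t+R@np.array([.023,-.052,.027]),tool(R[:,1],-R[:,2]))
E
```

```text
[0.56919132 0.15270629 0.25914634] [ 2.65707206 -4.94492862 -1.50407359] 0.00015012739112353385
d mm [ 35.4  -3.  -99.5] rot [ 0.14 -0.04  0.45] t 1.4
```

View pics/w1.png

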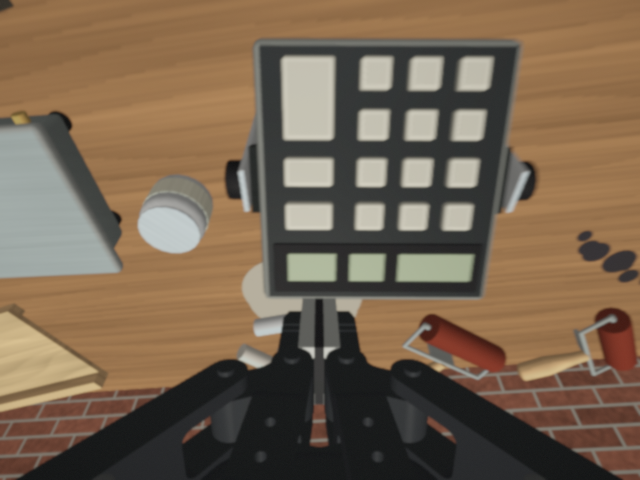

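The wrist view is upside-down: ZERO at (308,216), SAMPLE at (308,98), key 1 at (458,217), key 2 at (413,217). The fingers are shut at (320,330). I refit from this view.

```bash
cat > wfit.py <<'E'
from face import *
def wfit():
    p,P=load("wrist"); f=np.load("face0.npz"); R,t=f["R"],f["t"]
    bright=((p.min(-1)>150)).astype(np.uint8)
    n,l,s,c=cv2.connectedComponentsWithStats(bright)
    W=[];G=[]
    for k in range(1,n):
        if 300<s[k,4]<8000:
            w=np.nanmedian(P[l==k],0); q=(w-t)@R; d=np.linalg.norm(F-q,axis=1)
            if d.min()<.01: W.append(w);G.append(F[d.argmin()])
    R2,t2,e=fit(np.array(W),np.array(G)); return R2,t2,e,len(W)
E
python3 - <<'E'
from wfit import *
f=np.load("face0.npz");R0,t0=f["R"],f["t"]
R,t,e,n=wfit(); print(n,e,t,(t-t0)@R0,np.degrees(Ro.from_matrix(R@R0.T).as_rotvec()))
np.savez("face1.npz",R=R,t=t)
s=readout.sense(); print(s["wrist_force"])
move(t+R@np.array([.023,-.052,.037]),tool(R[:,1],-R[:,2]))
E
```

```text
15 0.0008153103205159765 [0.59699416 0.19942675 0.12523019] [-0.00358369 -0.00351178  0.00128164] [ 0.30415873  0.12560908 -0.20387797]
[ 2.65707206 -4.94492862 -1.50407359]
d mm [ 27.1  -5.7 -90.8] rot [0.44 0.08 0.25] t 1.4
```

send_rows([
  {"gripper": 255, "dx": 8, "dy": -3, "dz": -15, "ax": 0, "ay": 0, "az": 0},
  {"gripper": 255, "dx": 15, "dy": -3, "dz": -30, "ax": 0.3, "ay": 0, "az": 0.3},
  {"gripper": 255, "dx": 15, "dy": -3, "dz": -45, "ax": 0.3, "ay": 0, "az": 0.3},
  {"gripper": 255, "dx": 15, "dy": -3, "dz": -45, "ax": 0.3, "ay": 0, "az": 0.3},
  {"gripper": 255, "dx": 15, "dy": -3, "dz": -45, "ax": 0.3, "ay": 0, "az": 0.3},
  {"gripper": 255, "dx": 15, "dy": -3, "dz": -45, "ax": 0.3, "ay": 0, "az": 0.3},
  {"gripper": 255, "dx": 15, "dy": -3, "dz": -45, "ax": 0.3, "ay": 0, "az": 0.3},
  {"gripper": 255, "dx": 15, "dy": -3, "dz": -45, "ax": 0.3, "ay": 0, "az": 0.3},
  {"gripper": 255, "dx": 15, "dy": -3, "dz": -45, "ax": 0.3, "ay": 0, "az": 0.3},
  {"gripper": 255, "dx": 15, "dy": -3, "dz": -45, "ax": 0.3, "ay": 0, "az": 0.3},
])

```text
time: 2.65
tcp_pos: [0.5814, 0.1592, 0.2163]
ee_rot: [0.204, 0.062, 0.977, -0.012]
wrist_force: [-0.8, -0.5, 0.4]
width: 0.0005
grip_force: 0.0
```

```bash
python3 - <<'E'
from wfit import *
p,P=grab("wrist")
f=np.load("face0.npz");R0,t0=f["R"],f["t"]
R,t,e,n=wfit(); print(n,e,t,(t-t0)@R0,np.degrees(Ro.from_matrix(R@R0.T).as_rotvec()))
np.savez("face1.npz",R=R,t=t)
s=readout.sense(); print(s["wrist_force"],s["qvel"].round(3))
move(t+R@np.array([.023,-.052,.017]),tool(R[:,1],-R[:,2]))
print(-R[:,2])
E
```

```text
15 0.0009740818429334398 [0.59636775 0.20076542 0.12509534] [-0.00436617 -0.00226687  0.00148302] [ 0.30986877  0.20694953 -0.22257863]
[-0.50826229  0.46078954 -0.13380506] [-0.     0.001 -0.001  0.001 -0.001 -0.002  0.001]
d mm [ 22.2 -11.9 -66.5] rot [-0.09  0.2  -0.55] t 2.7
[ 0.39297835 -0.05376656 -0.9179745 ]
```

send_rows([
  {"gripper": 255, "dx": 8, "dy": -4, "dz": -22, "ax": 0, "ay": 0, "az": -0.5},
  {"gripper": 255, "dx": 16, "dy": -8, "dz": -44, "ax": 0, "ay": 0, "az": -0.5},
  {"gripper": 255, "dx": 24, "dy": -11, "dz": -65.5, "ax": 0, "ay": 0, "az": -0.5},
  {"gripper": 255, "dx": 24, "dy": -11, "dz": -65.5, "ax": 0, "ay": 0, "az": -0.5},
  {"gripper": 255, "dx": 25.6, "dy": -11.2, "dz": -69.2, "ax": 0, "ay": 0, "az": -0.5},
  {"gripper": 255, "dx": 26.4, "dy": -11.3, "dz": -71, "ax": 0, "ay": 0, "az": -0.5},
  {"gripper": 255, "dx": 26.8, "dy": -11.4, "dz": -72, "ax": 0, "ay": 0, "az": -0.5},
  {"gripper": 255, "dx": 27.2, "dy": -11.4, "dz": -72.9, "ax": 0, "ay": 0, "az": -0.5},
  {"gripper": 255, "dx": 27.2, "dy": -11.4, "dz": -72.9, "ax": 0, "ay": 0, "az": -0.5},
  {"gripper": 255, "dx": 27.2, "dy": -11.4, "dz": -72.9, "ax": 0, "ay": 0, "az": -0.5},
])

```text
time: 3.95
tcp_pos: [0.6086, 0.1479, 0.1435]
ee_rot: [0.204, 0.066, 0.977, -0.013]
wrist_force: [0.3, -0.1, 0.1]
width: -0.0002
grip_force: 0.0
```

```bash
python3 - <<'E'
from wfit import *
p,P=grab("wrist"); save(p,"w2.png"); f=np.load("face1.npz");R,t=f["R"],f["t"]
s=readout.sense(); print(s["wrist_force"],s["tcp_pos"],(s["tcp_pos"]-t)@R)
E
```

```text
[-0.26979408 -0.00858947 -0.04282925] [0.60859119 0.14787976 0.14344032] [ 0.02498979 -0.05073303  0.00919319]
```

View pics/w2.png

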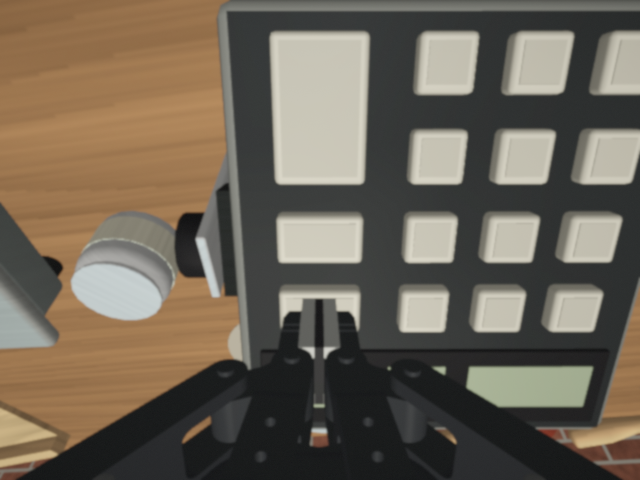

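The fingers sit at (319,310), squarely over ZERO and well clear of CLEAR at (320,238). I press gradually along the face normal.

send_rows([
  {"gripper": 255, "dx": 0.4, "dy": -0.1, "dz": -0.9, "ax": 0, "ay": 0, "az": 0},
  {"gripper": 255, "dx": 0.8, "dy": -0.1, "dz": -1.8, "ax": 0, "ay": 0, "az": 0},
  {"gripper": 255, "dx": 1.2, "dy": -0.2, "dz": -2.8, "ax": 0, "ay": 0, "az": 0},
  {"gripper": 255, "dx": 1.6, "dy": -0.2, "dz": -3.7, "ax": 0, "ay": 0, "az": 0},
  {"gripper": 255, "dx": 2.0, "dy": -0.3, "dz": -4.6, "ax": 0, "ay": 0, "az": 0},
  {"gripper": 255, "dx": 2.4, "dy": -0.3, "dz": -5.5, "ax": 0, "ay": 0, "az": 0},
  {"gripper": 255, "dx": 2.4, "dy": -0.3, "dz": -5.5, "ax": 0, "ay": 0, "az": 0},
  {"gripper": 255, "dx": 2.4, "dy": -0.3, "dz": -5.5, "ax": 0, "ay": 0, "az": 0},
  {"gripper": 255, "dx": 2.4, "dy": -0.3, "dz": -5.5, "ax": 0, "ay": 0, "az": 0},
  {"gripper": 255, "dx": 2.4, "dy": -0.3, "dz": -5.5, "ax": 0, "ay": 0, "az": 0},
])

```text
time: 5.25
tcp_pos: [0.611, 0.1475, 0.1379]
ee_rot: [0.204, 0.066, 0.977, -0.013]
wrist_force: [-0.7, 0.1, 1.9]
width: -0.0001
grip_force: 1.2
```

send_rows([
  {"gripper": 255, "dx": 0.4, "dy": -0.1, "dz": -0.9, "ax": 0, "ay": 0, "az": 0},
  {"gripper": 255, "dx": 0.8, "dy": -0.1, "dz": -1.8, "ax": 0, "ay": 0, "az": 0},
  {"gripper": 255, "dx": 1.2, "dy": -0.2, "dz": -2.8, "ax": 0, "ay": 0, "az": 0},
  {"gripper": 255, "dx": 1.6, "dy": -0.2, "dz": -3.7, "ax": 0, "ay": 0, "az": 0},
  {"gripper": 255, "dx": 1.6, "dy": -0.2, "dz": -3.7, "ax": 0, "ay": 0, "az": 0},
  {"gripper": 255, "dx": 1.6, "dy": -0.2, "dz": -3.7, "ax": 0, "ay": 0, "az": 0},
  {"gripper": 255, "dx": 1.6, "dy": -0.2, "dz": -3.7, "ax": 0, "ay": 0, "az": 0},
  {"gripper": 255, "dx": 1.6, "dy": -0.2, "dz": -3.7, "ax": 0, "ay": 0, "az": 0},
  {"gripper": 255, "dx": 1.6, "dy": -0.2, "dz": -3.7, "ax": 0, "ay": 0, "az": 0},
  {"gripper": 255, "dx": 1.6, "dy": -0.2, "dz": -3.7, "ax": 0, "ay": 0, "az": 0},
])

```text
time: 6.5
tcp_pos: [0.6126, 0.1473, 0.1342]
ee_rot: [0.204, 0.066, 0.977, -0.013]
wrist_force: [-2.6, -0.4, 2.9]
width: 0.0001
grip_force: 2.0
```

send_rows([
  {"gripper": 255, "dx": 0.4, "dy": -0.1, "dz": -0.9, "ax": 0, "ay": 0, "az": 0},
  {"gripper": 255, "dx": 0.8, "dy": -0.1, "dz": -1.8, "ax": 0, "ay": 0, "az": 0},
  {"gripper": 255, "dx": 1.2, "dy": -0.2, "dz": -2.8, "ax": 0, "ay": 0, "az": 0},
  {"gripper": 255, "dx": 1.6, "dy": -0.2, "dz": -3.7, "ax": 0, "ay": 0, "az": 0},
  {"gripper": 255, "dx": 2.0, "dy": -0.3, "dz": -4.6, "ax": 0, "ay": 0, "az": 0},
  {"gripper": 255, "dx": 2.0, "dy": -0.3, "dz": -4.6, "ax": 0, "ay": 0, "az": 0},
  {"gripper": 255, "dx": 2.0, "dy": -0.3, "dz": -4.6, "ax": 0, "ay": 0, "az": 0},
  {"gripper": 255, "dx": 2.0, "dy": -0.3, "dz": -4.6, "ax": 0, "ay": 0, "az": 0},
  {"gripper": 255, "dx": 2.0, "dy": -0.3, "dz": -4.6, "ax": 0, "ay": 0, "az": 0},
  {"gripper": 255, "dx": 2.0, "dy": -0.3, "dz": -4.6, "ax": 0, "ay": 0, "az": 0},
])

```text
time: 7.75
tcp_pos: [0.6145, 0.1471, 0.1297]
ee_rot: [0.204, 0.066, 0.977, -0.013]
wrist_force: [-4.4, -0.4, 5.8]
width: 0.0004
grip_force: 3.8
```

```bash
python3 - <<'E'
from wfit import *
p,P=grab("wrist"); f=np.load("face1.npz");R,t=f["R"],f["t"]
s=readout.sense(); print(s["wrist_force"]@R,(s["tcp_pos"]-t)@R)
E
```

```text
[-1.66390217 -1.33430402  8.11594635] [ 0.02504518 -0.05072661 -0.00582153]
```

About 7–8 N along the normal, so the key should be bottomed. I add 1 mm more, then retract toward the left pack.

send_rows([
  {"gripper": 255, "dx": 0.4, "dy": -0.1, "dz": -0.9, "ax": 0, "ay": 0, "az": 0},
  {"gripper": 255, "dx": 0.4, "dy": -0.1, "dz": -0.9, "ax": 0, "ay": 0, "az": 0},
  {"gripper": 255, "dx": -4, "dy": 0.5, "dz": 9, "ax": 0, "ay": 0, "az": 0},
  {"gripper": 255, "dx": -12, "dy": 1.6, "dz": 28, "ax": 0, "ay": 0, "az": 0},
  {"gripper": 255, "dx": -25, "dy": 4, "dz": 70, "ax": 0, "ay": 4, "az": 0},
  {"gripper": 255, "dx": -60, "dy": 15, "dz": 100, "ax": 1.5, "ay": 8, "az": -2},
  {"gripper": 255, "dx": -100, "dy": 30, "dz": 110, "ax": 3, "ay": 12, "az": -3},
  {"gripper": 0, "dx": -140, "dy": 45, "dz": 110, "ax": 4, "ay": 16, "az": -5},
  {"gripper": 0, "dx": -165, "dy": 53, "dz": 110, "ax": 5, "ay": 20, "az": -6},
  {"gripper": 0, "dx": -165, "dy": 53, "dz": 110, "ax": 5.5, "ay": 22.5, "az": -7},
])

```text
time: 9.05
tcp_pos: [0.448, 0.201, 0.2403]
ee_rot: [0.004, 0.13, 0.991, 0.009]
wrist_force: [0.4, -0.3, 0.4]
width: 0.0544
grip_force: 0.0
```

```bash
python3 - <<'E'
from face import *
move([.438,.200,.12],down(-15)); move([.438,.200,.12],down(-15-0))
E
```

```text
d mm [ -10.    -1.  -120.3] rot [-0.99  0.59 -0.  ] t 9.05
d mm [ -10.    -1.  -120.3] rot [-0.99  0.59 -0.  ] t 9.05
```

send_rows([
  {"gripper": 0, "dx": -5, "dy": 0, "dz": -30, "ax": -1, "ay": 0.6, "az": 0},
  {"gripper": 0, "dx": -10, "dy": -1, "dz": -60, "ax": -1, "ay": 0.6, "az": 0},
  {"gripper": 0, "dx": -10, "dy": -1, "dz": -90, "ax": -1, "ay": 0.6, "az": 0},
  {"gripper": 0, "dx": -10, "dy": -1, "dz": -110, "ax": -1, "ay": 0.6, "az": 0},
  {"gripper": 0, "dx": -10, "dy": -1, "dz": -110, "ax": -1, "ay": 0.6, "az": 0},
  {"gripper": 0, "dx": -10, "dy": -1, "dz": -110, "ax": -1, "ay": 0.6, "az": 0},
  {"gripper": 0, "dx": -10, "dy": -1, "dz": -110, "ax": -1, "ay": 0.6, "az": 0},
  {"gripper": 0, "dx": -10, "dy": -1, "dz": -110, "ax": -1, "ay": 0.6, "az": 0},
  {"gripper": 0, "dx": -10, "dy": -1, "dz": -110, "ax": -1, "ay": 0.6, "az": 0},
  {"gripper": 0, "dx": -10, "dy": -1, "dz": -110, "ax": -1, "ay": 0.6, "az": 0},
])

```text
time: 10.3
tcp_pos: [0.4396, 0.1991, 0.1297]
ee_rot: [0.001, 0.131, 0.991, -0.001]
wrist_force: [0.9, -0.1, 1.2]
width: 0.0852
grip_force: 0.0
```

```bash
python3 - <<'E'
from m import *
from face import move,down
p,P=grab("wrist"); save(p,"w3.png")
z=P[...,2]; d=np.hypot(P[...,0]-.438,P[...,1]-.2)
m=(z>.015)&(z<.032)&(d<.08)
n,l,s,_=cv2.connectedComponentsWithStats(m.astype(np.uint8)); m=l==1+np.argmax(s[1:,4]); r=rect(P,m); print(m.sum(),r)
for zz in(.05,.002): move([*(r[0]/1e3),zz],down(r[3]))
E
```

```text
11659 (array([436. , 199.4]), 90.8, 60.9, -14.5, 23.8)
d mm [ -3.6   0.4 -79.6] rot [0.08 0.1  0.6 ] t 10.35
d mm [  -3.6    0.4 -127.6] rot [0.08 0.1  0.6 ] t 10.35
```

View pics/w3.png

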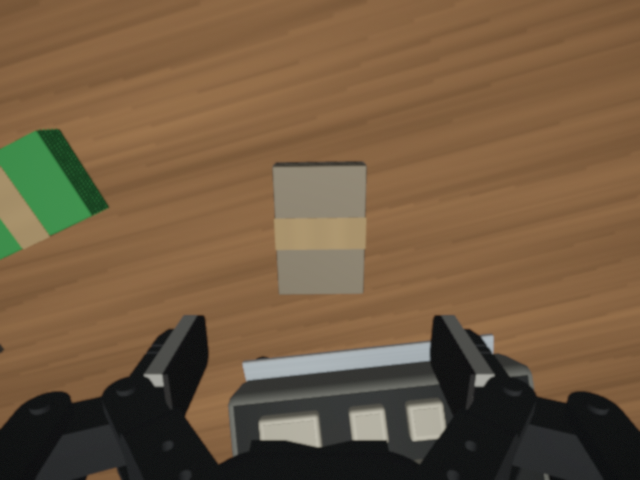

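The left pack is cleanly in view at (320,230), with the fingers either side. I descend and grip.

send_rows([
  {"gripper": 0, "dx": -2.6, "dy": 0.4, "dz": -30, "ax": 0, "ay": 0, "az": 0.6},
  {"gripper": 0, "dx": -2.6, "dy": 0.4, "dz": -70, "ax": 0, "ay": 0, "az": 0.6},
  {"gripper": 0, "dx": -2.6, "dy": 0.4, "dz": -105, "ax": 0, "ay": 0, "az": 0.6},
  {"gripper": 0, "dx": -2.6, "dy": 0.4, "dz": -122, "ax": 0, "ay": 0, "az": 0.6},
  {"gripper": 0, "dx": -2.6, "dy": 0.4, "dz": -128.5, "ax": 0, "ay": 0, "az": 0.6},
  {"gripper": 120, "dx": -2.6, "dy": 0.4, "dz": -128.5, "ax": 0, "ay": 0, "az": 0.6},
  {"gripper": 120, "dx": -2.6, "dy": 0.4, "dz": -128.5, "ax": 0, "ay": 0, "az": 0.6},
  {"gripper": 120, "dx": -2.6, "dy": 0.4, "dz": -128.5, "ax": 0, "ay": 0, "az": 0.6},
  {"gripper": 120, "dx": -2.6, "dy": 0.4, "dz": -128.5, "ax": 0, "ay": 0, "az": 0.6},
  {"gripper": 120, "dx": -2.6, "dy": 0.4, "dz": -128.5, "ax": 0, "ay": 0, "az": 0.6},
], newtons=35)

```text
time: 11.6
tcp_pos: [0.4374, 0.1996, 0.0018]
ee_rot: [0.001, 0.126, 0.992, -0.0]
wrist_force: [-0.6, -0.5, 8.6]
width: 0.0587
grip_force: 38.9
```

Gripped at a 58.7 mm width. I lift and carry it over the pan.

send_rows([
  {"gripper": 120, "dx": 0, "dy": 0, "dz": 30, "ax": 0, "ay": 0, "az": 0},
  {"gripper": 120, "dx": 0, "dy": 0, "dz": 80, "ax": 0, "ay": 0, "az": 0},
  {"gripper": 120, "dx": 10, "dy": -20, "dz": 125, "ax": 0, "ay": 0, "az": 1},
  {"gripper": 120, "dx": 35, "dy": -70, "dz": 140, "ax": 0, "ay": 0, "az": 3},
  {"gripper": 120, "dx": 60, "dy": -122, "dz": 140, "ax": 0, "ay": 0, "az": 5},
  {"gripper": 120, "dx": 85, "dy": -175, "dz": 140, "ax": 0, "ay": 0, "az": 7},
  {"gripper": 120, "dx": 112, "dy": -228, "dz": 140, "ax": 0, "ay": 0, "az": 9},
  {"gripper": 120, "dx": 138, "dy": -280, "dz": 140, "ax": 0, "ay": 0, "az": 11},
  {"gripper": 120, "dx": 165, "dy": -332, "dz": 140, "ax": 0, "ay": 0, "az": 11},
  {"gripper": 120, "dx": 187, "dy": -377, "dz": 140, "ax": 0, "ay": 0, "az": 11},
])

```text
time: 12.85
tcp_pos: [0.6244, -0.18, 0.1411]
ee_rot: [0.001, 0.031, 1.0, -0.001]
wrist_force: [-0.1, 1.2, -1.9]
width: 0.0593
grip_force: 39.2
```

send_rows([
  {"gripper": 120, "dx": 0, "dy": 0, "dz": -15, "ax": 0, "ay": 0, "az": 0},
  {"gripper": 120, "dx": 0, "dy": 0, "dz": -35, "ax": 0, "ay": 0, "az": 0},
  {"gripper": 120, "dx": 0, "dy": 0, "dz": -50, "ax": 0, "ay": 0, "az": 0},
  {"gripper": 120, "dx": 0, "dy": 0, "dz": -60, "ax": 0, "ay": 0, "az": 0},
  {"gripper": 120, "dx": 0, "dy": 0, "dz": -64, "ax": 0, "ay": 0, "az": 0},
  {"gripper": 120, "dx": 0, "dy": 0, "dz": -66, "ax": 0, "ay": 0, "az": 0},
  {"gripper": 120, "dx": 0, "dy": 0, "dz": -67, "ax": 0, "ay": 0, "az": 0},
  {"gripper": 120, "dx": 0, "dy": 0, "dz": -68, "ax": 0, "ay": 0, "az": 0},
  {"gripper": 120, "dx": 0, "dy": 0, "dz": -68, "ax": 0, "ay": 0, "az": 0},
  {"gripper": 120, "dx": 0, "dy": 0, "dz": -68, "ax": 0, "ay": 0, "az": 0},
])

```text
time: 14.1
tcp_pos: [0.624, -0.1776, 0.0732]
ee_rot: [0.001, 0.031, 1.0, -0.001]
wrist_force: [0.8, -0.3, -2.2]
width: 0.0592
grip_force: 39.1
```

send_rows([
  {"gripper": 120, "dx": 0, "dy": 0, "dz": -0.7, "ax": 0, "ay": 0, "az": 0},
  {"gripper": 120, "dx": 0, "dy": 0, "dz": -1.2, "ax": 0, "ay": 0, "az": 0},
  {"gripper": 120, "dx": 0, "dy": 0, "dz": -1.6, "ax": 0, "ay": 0, "az": 0},
  {"gripper": 120, "dx": 0, "dy": 0, "dz": -1.6, "ax": 0, "ay": 0, "az": 0},
  {"gripper": 90, "dx": 0, "dy": 0, "dz": -1.6, "ax": 0, "ay": 0, "az": 0},
  {"gripper": 30, "dx": 0, "dy": 0, "dz": -1.6, "ax": 0, "ay": 0, "az": 0},
  {"gripper": 0, "dx": 0, "dy": 0, "dz": -1.6, "ax": 0, "ay": 0, "az": 0},
  {"gripper": 0, "dx": 0, "dy": 0, "dz": -1.6, "ax": 0, "ay": 0, "az": 0},
  {"gripper": 0, "dx": 0, "dy": 0, "dz": 15, "ax": 0, "ay": 0, "az": 0},
  {"gripper": 0, "dx": 0, "dy": 0, "dz": 50, "ax": 0, "ay": 0, "az": 0},
])

```text
time: 15.35
tcp_pos: [0.6232, -0.1773, 0.1233]
ee_rot: [-0.0, 0.03, 1.0, -0.0]
wrist_force: [-0.2, -0.9, 0.5]
width: 0.0853
grip_force: 0.0
```

send_rows([
  {"gripper": 0, "dx": 0, "dy": 0, "dz": 20, "ax": 0, "ay": 0, "az": 0},
  {"gripper": 0, "dx": 0, "dy": 0, "dz": 30, "ax": 0, "ay": 0, "az": 0},
  {"gripper": 0, "dx": 0, "dy": 0, "dz": 30, "ax": 0, "ay": 0, "az": 0},
  {"gripper": 0, "dx": 0, "dy": 0, "dz": 30, "ax": 0, "ay": 0, "az": 0},
  {"gripper": 0, "dx": 0, "dy": 0, "dz": 30, "ax": 0, "ay": 0, "az": 0},
  {"gripper": 0, "dx": 0, "dy": 0, "dz": 30, "ax": 0, "ay": 0, "az": 0},
  {"gripper": 0, "dx": 0, "dy": 0, "dz": 30, "ax": 0, "ay": 0, "az": 0},
  {"gripper": 0, "dx": 0, "dy": 0, "dz": 30, "ax": 0, "ay": 0, "az": 0},
  {"gripper": 0, "dx": 0, "dy": 0, "dz": 30, "ax": 0, "ay": 0, "az": 0},
  {"gripper": 0, "dx": 0, "dy": 0, "dz": 30, "ax": 0, "ay": 0, "az": 0},
])

```text
time: 16.6
tcp_pos: [0.624, -0.1776, 0.1531]
ee_rot: [0.001, 0.031, 1.0, -0.001]
wrist_force: [-0.2, 0.3, -0.0]
width: 0.0852
grip_force: 0.0
```

```bash
python3 - <<'E'
from m import *
from face import move,down
p,P=grab("wrist"); z=P[...,2]; d=np.hypot(P[...,0]-.624,P[...,1]+.178)
m=(z>.086)&(z<.102)&(d<.08)
n,l,s,_=cv2.connectedComponentsWithStats(m.astype(np.uint8)); m=l==1+np.argmax(s[1:,4]); r=rect(P,m); print("A wrist",m.sum(),r)
p,P=grab("top"); m=comp(P,(345,450,155,245),.086,.102); print("A top",m.sum(),rect(P,m))
m=comp(P,(345,450,155,245),.06,.08); print("pan",rect(P,m))
s=readout.sense(); print(s["tcp_pos"],s["qvel"].round(3)); move([.434,-.111,.12],down(9))
E
```

```text
A wrist 16456 (array([ 622.2, -178.6]), 90.4, 60.9, -3.4, 93.8)
A top 165 (array([ 607.1, -157.2]), 53.0, 20.8, -2.1, 93.1)
pan (array([ 629.3, -120.9]), 172.8, 99.2, -3.7, 69.2)
[ 0.62399902 -0.17753396  0.15310066] [-0.     0.001  0.001  0.001  0.002 -0.001 -0.   ]
d mm [-190.    66.5  -33.1] rot [ 0.05  0.11 12.49] t 16.7
```

Pack A is flat on the pan, central, at yaw −3.4°. Next is the right pack.

send_rows([
  {"gripper": 0, "dx": -10, "dy": 5, "dz": 30, "ax": 0, "ay": 0, "az": 2},
  {"gripper": 0, "dx": -50, "dy": 17, "dz": 40, "ax": 0, "ay": 0, "az": 5},
  {"gripper": 0, "dx": -95, "dy": 33, "dz": 40, "ax": 0, "ay": 0, "az": 8},
  {"gripper": 0, "dx": -145, "dy": 50, "dz": 30, "ax": 0, "ay": 0, "az": 12.5},
  {"gripper": 0, "dx": -190, "dy": 66.5, "dz": 0, "ax": 0, "ay": 0, "az": 12.5},
  {"gripper": 0, "dx": -190, "dy": 66.5, "dz": -23, "ax": 0, "ay": 0, "az": 12.5},
  {"gripper": 0, "dx": -190, "dy": 66.5, "dz": -23, "ax": 0, "ay": 0, "az": 12.5},
  {"gripper": 0, "dx": -190, "dy": 66.5, "dz": -23, "ax": 0, "ay": 0, "az": 12.5},
  {"gripper": 0, "dx": -190, "dy": 66.5, "dz": -23, "ax": 0, "ay": 0, "az": 12.5},
  {"gripper": 0, "dx": -190, "dy": 66.5, "dz": -23, "ax": 0, "ay": 0, "az": 12.5},
])

```text
time: 17.95
tcp_pos: [0.4346, -0.1112, 0.1305]
ee_rot: [0.001, -0.078, 0.997, -0.001]
wrist_force: [-0.6, 0.5, -0.8]
width: 0.0856
grip_force: 0.0
```

```bash
python3 - <<'E'
from m import *
from face import move,down
p,P=grab("wrist"); save(p,"w4.png"); z=P[...,2]; d=np.hypot(P[...,0]-.434,P[...,1]+.111)
m=(z>.015)&(z<.032)&(d<.08)
n,l,s,_=cv2.connectedComponentsWithStats(m.astype(np.uint8)); m=l==1+np.argmax(s[1:,4]); r=rect(P,m); print("B wrist",m.sum(),r,np.median(p[m],0))
move([*(r[0]/1e3),.002],down(r[3])); s=readout.sense(); print(s["tcp_pos"])
E
```

```text
B wrist 11587 (array([ 432.4, -112.4]), 90.9, 61.0, 9.0, 23.8) [142. 133. 112.]
d mm [  -2.    -1.2 -128.4] rot [0.04 0.16 0.  ] t 18.0
[ 0.43436137 -0.11116525  0.13044628]
```

send_rows([
  {"gripper": 0, "dx": -0.4, "dy": -0.4, "dz": -30, "ax": 0, "ay": 0, "az": 0},
  {"gripper": 0, "dx": -0.4, "dy": -0.4, "dz": -70, "ax": 0, "ay": 0, "az": 0},
  {"gripper": 0, "dx": -0.4, "dy": -0.4, "dz": -105, "ax": 0, "ay": 0, "az": 0},
  {"gripper": 0, "dx": -0.4, "dy": -0.4, "dz": -122, "ax": 0, "ay": 0, "az": 0},
  {"gripper": 0, "dx": -0.4, "dy": -0.4, "dz": -128.5, "ax": 0, "ay": 0, "az": 0},
  {"gripper": 120, "dx": -0.4, "dy": -0.4, "dz": -128.5, "ax": 0, "ay": 0, "az": 0},
  {"gripper": 120, "dx": -0.4, "dy": -0.4, "dz": -128.5, "ax": 0, "ay": 0, "az": 0},
  {"gripper": 120, "dx": -0.4, "dy": -0.4, "dz": -128.5, "ax": 0, "ay": 0, "az": 0},
  {"gripper": 120, "dx": -0.4, "dy": -0.4, "dz": -128.5, "ax": 0, "ay": 0, "az": 0},
  {"gripper": 120, "dx": -0.4, "dy": -0.4, "dz": -128.5, "ax": 0, "ay": 0, "az": 0},
])

```text
time: 19.25
tcp_pos: [0.434, -0.1116, 0.0023]
ee_rot: [0.002, -0.078, 0.997, -0.001]
wrist_force: [-1.4, 0.1, 7.4]
width: 0.0595
grip_force: 39.1
```

```bash
python3 - <<'E'
from face import *
s=readout.sense(); print(s["width"],s["tcp_pos"],s["wrist_force"]); move([.624,-.1775,.0962],down(-3.4))
E
```

```text
0.059466193035600086 [ 0.43399672 -0.11156271  0.0022992 ] [-1.37501805  0.0695205   7.41946327]
d mm [190.  -65.9  93.9] rot [  0.07   0.18 -12.4 ] t 19.25
```

send_rows([
  {"gripper": 120, "dx": 0, "dy": 0, "dz": 30, "ax": 0, "ay": 0, "az": 0},
  {"gripper": 120, "dx": 0, "dy": 0, "dz": 80, "ax": 0, "ay": 0, "az": 0},
  {"gripper": 120, "dx": 0, "dy": 0, "dz": 130, "ax": 0, "ay": 0, "az": -1},
  {"gripper": 120, "dx": 30, "dy": -10, "dz": 150, "ax": 0, "ay": 0, "az": -3},
  {"gripper": 120, "dx": 75, "dy": -26, "dz": 150, "ax": 0, "ay": 0, "az": -6},
  {"gripper": 120, "dx": 120, "dy": -42, "dz": 150, "ax": 0, "ay": 0, "az": -9},
  {"gripper": 120, "dx": 160, "dy": -56, "dz": 150, "ax": 0, "ay": 0, "az": -12.4},
  {"gripper": 120, "dx": 190, "dy": -66, "dz": 145, "ax": 0, "ay": 0, "az": -12.4},
  {"gripper": 120, "dx": 190, "dy": -66, "dz": 130, "ax": 0, "ay": 0, "az": -12.4},
  {"gripper": 120, "dx": 190, "dy": -66, "dz": 115, "ax": 0, "ay": 0, "az": -12.4},
])

```text
time: 20.5
tcp_pos: [0.6224, -0.1771, 0.1154]
ee_rot: [0.0, 0.03, 1.0, -0.0]
wrist_force: [-1.3, 0.8, -2.0]
width: 0.0594
grip_force: 39.5
```

send_rows([
  {"gripper": 120, "dx": 0, "dy": 0, "dz": 0, "ax": 0, "ay": 0, "az": 0},
  {"gripper": 120, "dx": 0, "dy": 0, "dz": 0, "ax": 0, "ay": 0, "az": 0},
  {"gripper": 120, "dx": 0, "dy": 0, "dz": -6, "ax": 0, "ay": 0, "az": 0},
  {"gripper": 120, "dx": 0, "dy": 0, "dz": -12, "ax": 0, "ay": 0, "az": 0},
  {"gripper": 120, "dx": 0, "dy": 0, "dz": -16, "ax": 0, "ay": 0, "az": 0},
  {"gripper": 120, "dx": 0, "dy": 0, "dz": -18, "ax": 0, "ay": 0, "az": 0},
  {"gripper": 120, "dx": 0, "dy": 0, "dz": -19, "ax": 0, "ay": 0, "az": 0},
  {"gripper": 120, "dx": 0, "dy": 0, "dz": -20, "ax": 0, "ay": 0, "az": 0},
  {"gripper": 120, "dx": 0, "dy": 0, "dz": -20, "ax": 0, "ay": 0, "az": 0},
  {"gripper": 120, "dx": 0, "dy": 0, "dz": -20, "ax": 0, "ay": 0, "az": 0},
])

```text
time: 21.75
tcp_pos: [0.6236, -0.1775, 0.0967]
ee_rot: [0.001, 0.03, 1.0, -0.001]
wrist_force: [0.4, 0.6, -1.8]
width: 0.0594
grip_force: 39.5
```

```bash
python3 - <<'E'
from face import *
p,P=grab("wrist"); save(p,"w5.png")
s=readout.sense(); print(s["width"],s["tcp_pos"],s["wrist_force"]); move([.624,-.1775,.0960],down(-3.4))
E
```

```text
0.05899330276789989 [ 0.62365138 -0.17745044  0.09671024] [ 0.05238738 -0.08243913 -2.42670162]
d mm [ 0.3 -0.  -0.7] rot [ 0.06  0.12 -0.  ] t 21.8
```

View pics/w5.png

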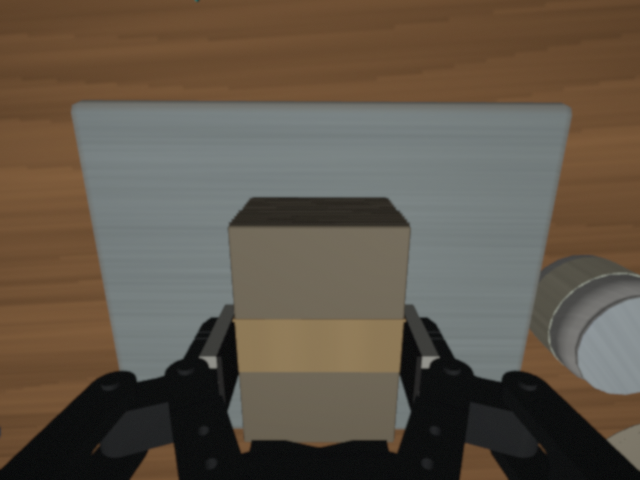

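The wrist view shows the held pack at (320,335), flush over the lower one and square to the pan, with no step in the front face. I lower the last millimetre and release.

send_rows([
  {"gripper": 120, "dx": 0.3, "dy": 0, "dz": -0.5, "ax": 0, "ay": 0, "az": 0},
  {"gripper": 120, "dx": 0.3, "dy": 0, "dz": -0.9, "ax": 0, "ay": 0, "az": 0},
  {"gripper": 120, "dx": 0.3, "dy": 0, "dz": -1.2, "ax": 0, "ay": 0, "az": 0},
  {"gripper": 120, "dx": 0.3, "dy": 0, "dz": -1.2, "ax": 0, "ay": 0, "az": 0},
  {"gripper": 90, "dx": 0.3, "dy": 0, "dz": -1.2, "ax": 0, "ay": 0, "az": 0},
  {"gripper": 30, "dx": 0.3, "dy": 0, "dz": -1.2, "ax": 0, "ay": 0, "az": 0},
  {"gripper": 0, "dx": 0.3, "dy": 0, "dz": -1.2, "ax": 0, "ay": 0, "az": 0},
  {"gripper": 0, "dx": 0.3, "dy": 0, "dz": -1.2, "ax": 0, "ay": 0, "az": 0},
  {"gripper": 0, "dx": 0.3, "dy": 0, "dz": 10, "ax": 0, "ay": 0, "az": 0},
  {"gripper": 0, "dx": 0.3, "dy": 0, "dz": 40, "ax": 0, "ay": 0, "az": 0},
])

```text
time: 23.05
tcp_pos: [0.6231, -0.1772, 0.1363]
ee_rot: [-0.0, 0.03, 1.0, -0.0]
wrist_force: [0.4, -0.0, 1.3]
width: 0.0853
grip_force: 0.0
```

send_rows([
  {"gripper": 0, "dx": 0, "dy": 0, "dz": 30, "ax": 0, "ay": 0, "az": 0},
  {"gripper": 0, "dx": 0, "dy": 0, "dz": 50, "ax": 0, "ay": 0, "az": 0},
  {"gripper": 0, "dx": 0, "dy": 0, "dz": 50, "ax": 0, "ay": 0, "az": 0},
  {"gripper": 0, "dx": 0, "dy": 0, "dz": 50, "ax": 0, "ay": 0, "az": 0},
  {"gripper": 0, "dx": 0, "dy": 0, "dz": 50, "ax": 0, "ay": 0, "az": 0},
  {"gripper": 0, "dx": 0, "dy": 0, "dz": 50, "ax": 0, "ay": 0, "az": 0},
  {"gripper": 0, "dx": 0, "dy": 0, "dz": 50, "ax": 0, "ay": 0, "az": 0},
  {"gripper": 0, "dx": 0, "dy": 0, "dz": 50, "ax": 0, "ay": 0, "az": 0},
  {"gripper": 0, "dx": 0, "dy": 0, "dz": 50, "ax": 0, "ay": 0, "az": 0},
  {"gripper": 0, "dx": 0, "dy": 0, "dz": 50, "ax": 0, "ay": 0, "az": 0},
])

```text
time: 24.3
tcp_pos: [0.6239, -0.1775, 0.1866]
ee_rot: [0.001, 0.03, 1.0, -0.001]
wrist_force: [-0.4, -0.2, 0.1]
width: 0.0853
grip_force: 0.0
```

```bash
python3 - <<'E'
from m import *
from face import move,down,tool
p,P=grab("wrist"); z=P[...,2]; d=np.hypot(P[...,0]-.624,P[...,1]+.178)
m=(z>.11)&(z<.126)&(d<.08)
n,l,s,_=cv2.connectedComponentsWithStats(m.astype(np.uint8)); m=l==1+np.argmax(s[1:,4]); r=rect(P,m); print("B wrist",m.sum(),r)
f=np.load("face1.npz");R,t=f["R"],f["t"]
print(readout.sense()["tcp_pos"]); Rt=tool(R[:,1],-R[:,2])
for h in(.1,.017): move(t+R@np.array([.0252,.0571,h]),Rt)
E
```

```text
B wrist 15218 (array([ 621.8, -178.6]), 90.0, 61.0, -3.4, 117.8)
[ 0.62391555 -0.17740995  0.18660781]
d mm [-36.2 437.   40.3] rot [ -2.21 -23.16  -4.34] t 24.35
d mm [ -3.6 432.5 -35.9] rot [ -2.21 -23.16  -4.34] t 24.35
```

The upper pack sits within 0.5 mm and 0.1° of the lower. Next is key 1.

send_rows([
  {"gripper": 0, "dx": 0, "dy": 10, "dz": 40, "ax": 0, "ay": -2, "az": 0},
  {"gripper": 255, "dx": -5, "dy": 60, "dz": 70, "ax": 0, "ay": -5, "az": -1},
  {"gripper": 255, "dx": -10, "dy": 115, "dz": 70, "ax": -0.5, "ay": -8, "az": -1.5},
  {"gripper": 255, "dx": -14, "dy": 170, "dz": 70, "ax": -1, "ay": -11, "az": -2},
  {"gripper": 255, "dx": -18, "dy": 225, "dz": 70, "ax": -1.2, "ay": -14, "az": -2.6},
  {"gripper": 255, "dx": -22, "dy": 280, "dz": 70, "ax": -1.5, "ay": -17, "az": -3.2},
  {"gripper": 255, "dx": -26, "dy": 335, "dz": 65, "ax": -1.8, "ay": -20, "az": -3.8},
  {"gripper": 255, "dx": -30, "dy": 385, "dz": 55, "ax": -2.2, "ay": -23.2, "az": -4.3},
  {"gripper": 255, "dx": -36, "dy": 437, "dz": 40, "ax": -2.2, "ay": -23.2, "az": -4.3},
  {"gripper": 255, "dx": -20, "dy": 435, "dz": 2, "ax": -2.2, "ay": -23.2, "az": -4.3},
])

```text
time: 25.6
tcp_pos: [0.6028, 0.2659, 0.1895]
ee_rot: [0.204, 0.062, 0.977, -0.01]
wrist_force: [0.9, 0.4, -0.8]
width: -0.0001
grip_force: 0.0
```

send_rows([
  {"gripper": 255, "dx": 0, "dy": 0, "dz": 0, "ax": 0, "ay": 0, "az": 0},
  {"gripper": 255, "dx": 0, "dy": 0, "dz": 0, "ax": 0, "ay": 0, "az": 0},
  {"gripper": 255, "dx": 0, "dy": 0, "dz": 0, "ax": 0, "ay": 0, "az": 0},
  {"gripper": 255, "dx": 8, "dy": -1, "dz": -18, "ax": 0, "ay": 0, "az": 0},
  {"gripper": 255, "dx": 16.4, "dy": -2.5, "dz": -37.9, "ax": 0, "ay": 0, "az": 0},
  {"gripper": 255, "dx": 16.4, "dy": -2.5, "dz": -37.9, "ax": 0, "ay": 0, "az": 0},
  {"gripper": 255, "dx": 16.4, "dy": -2.5, "dz": -37.9, "ax": 0, "ay": 0, "az": 0},
  {"gripper": 255, "dx": 16.4, "dy": -2.5, "dz": -37.9, "ax": 0, "ay": 0, "az": 0},
  {"gripper": 255, "dx": 16.4, "dy": -2.5, "dz": -37.9, "ax": 0, "ay": 0, "az": 0},
  {"gripper": 255, "dx": 16.4, "dy": -2.5, "dz": -37.9, "ax": 0, "ay": 0, "az": 0},
])

```text
time: 26.85
tcp_pos: [0.6203, 0.2552, 0.151]
ee_rot: [0.203, 0.066, 0.977, -0.013]
wrist_force: [0.2, 0.6, -0.1]
width: 0.0004
grip_force: 0.0
```

```bash
python3 - <<'E'
from face import *
f=np.load("face1.npz");R,t=f["R"],f["t"]
p,P=grab("wrist"); save(p,"w6.png")
s=readout.sense(); print(s["wrist_force"],(s["tcp_pos"]-t)@R*1e3); move(t+R@np.array([.0252,.0571,.0092]),tool(R[:,1],-R[:,2]))
E
```

```text
[ 0.65790644  0.28264453 -0.08504635] [25.2154365  57.16743838 17.23796803]
d mm [ 3.1 -0.5 -7.4] rot [-0.01  0.05 -0.05] t 26.9
```

View pics/w6.png

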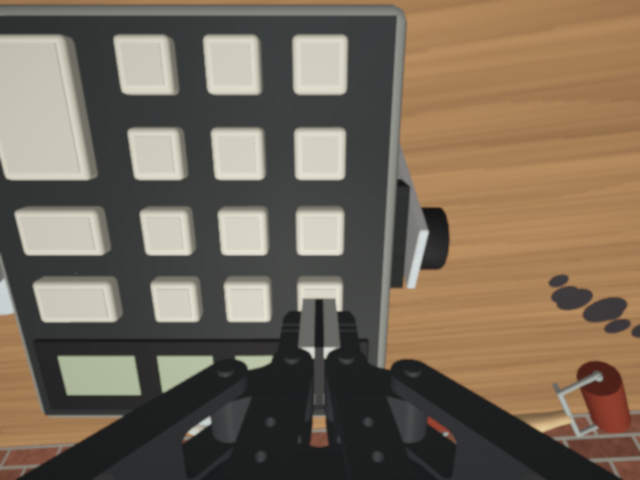

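The fingers are over key 1 (319,300), clear of 2 (248,300) and 4 (320,231). I press in.

send_rows([
  {"gripper": 255, "dx": 3.1, "dy": -0.4, "dz": -7.3, "ax": 0, "ay": 0, "az": 0},
  {"gripper": 255, "dx": 4.3, "dy": -0.6, "dz": -10.1, "ax": 0, "ay": 0, "az": 0},
  {"gripper": 255, "dx": 5.5, "dy": -0.8, "dz": -12.8, "ax": 0, "ay": 0, "az": 0},
  {"gripper": 255, "dx": 6.3, "dy": -0.9, "dz": -14.7, "ax": 0, "ay": 0, "az": 0},
  {"gripper": 255, "dx": 7.1, "dy": -1, "dz": -16.5, "ax": 0, "ay": 0, "az": 0},
  {"gripper": 255, "dx": 7.9, "dy": -1.1, "dz": -18.4, "ax": 0, "ay": 0, "az": 0},
  {"gripper": 255, "dx": 8.3, "dy": -1.1, "dz": -19.3, "ax": 0, "ay": 0, "az": 0},
  {"gripper": 255, "dx": 8.3, "dy": -1.1, "dz": -19.3, "ax": 0, "ay": 0, "az": 0},
  {"gripper": 255, "dx": 8.3, "dy": -1.1, "dz": -19.3, "ax": 0, "ay": 0, "az": 0},
  {"gripper": 255, "dx": 8.3, "dy": -1.1, "dz": -19.3, "ax": 0, "ay": 0, "az": 0},
])

```text
time: 28.15
tcp_pos: [0.6284, 0.2539, 0.1314]
ee_rot: [0.202, 0.066, 0.977, -0.014]
wrist_force: [-5.2, -1.1, 4.9]
width: 0.0001
grip_force: 3.0
```

```bash
cat > fr.py <<'E'
from face import *
f=np.load("face1.npz");R,t=f["R"],f["t"]
F_=[]
for i in range(3): F_.append(readout.sense()["wrist_force"]@R); imaging.capture("wrist")
s=readout.sense(); print(np.round(F_,1),(s["tcp_pos"]-t)@R*1e3,s["time"])
E
python3 fr.py
```

```text
[[-2.7 -1.8  6.4]
 [-2.3 -1.1  4.9]
 [-1.9 -1.6  7.1]] [24.98498865 57.00373955 -3.91846175] 28.3
```

send_rows([
  {"gripper": 255, "dx": 0.5, "dy": -0.1, "dz": -1.2, "ax": 0, "ay": 0, "az": 0},
  {"gripper": 255, "dx": 1.0, "dy": -0.1, "dz": -2.3, "ax": 0, "ay": 0, "az": 0},
  {"gripper": 255, "dx": 1.0, "dy": -0.1, "dz": -2.3, "ax": 0, "ay": 0, "az": 0},
  {"gripper": 255, "dx": 1.0, "dy": -0.1, "dz": -2.3, "ax": 0, "ay": 0, "az": 0},
  {"gripper": 255, "dx": -3, "dy": 0.4, "dz": 7, "ax": 0, "ay": 0, "az": 0},
  {"gripper": 255, "dx": -8.3, "dy": 1.1, "dz": 19.3, "ax": 0, "ay": 0, "az": 0},
  {"gripper": 255, "dx": -8.3, "dy": 1.1, "dz": 19.3, "ax": 0, "ay": 0, "az": 0},
  {"gripper": 255, "dx": -12.5, "dy": -30.6, "dz": 19.4, "ax": 0, "ay": 0, "az": 0},
  {"gripper": 255, "dx": -12.5, "dy": -30.6, "dz": 19.4, "ax": 0, "ay": 0, "az": 0},
  {"gripper": 255, "dx": -12.5, "dy": -30.6, "dz": 19.4, "ax": 0, "ay": 0, "az": 0},
])

```text
time: 29.55
tcp_pos: [0.6164, 0.2238, 0.1509]
ee_rot: [0.203, 0.066, 0.977, -0.013]
wrist_force: [1.1, -0.1, -0.7]
width: 0.0002
grip_force: 0.0
```

```bash
python3 fr.py
```

```text
[[ 0.7  0.1 -1.1]
 [-0.3  0.6 -0.2]
 [-0.7  1.  -0. ]] [25.21789623 26.08997007 17.01741193] 29.7
```

send_rows([
  {"gripper": 255, "dx": 3, "dy": -1.4, "dz": -7.3, "ax": 0, "ay": 0, "az": 0},
  {"gripper": 255, "dx": 4.2, "dy": -1.6, "dz": -10.1, "ax": 0, "ay": 0, "az": 0},
  {"gripper": 255, "dx": 5.4, "dy": -1.8, "dz": -12.8, "ax": 0, "ay": 0, "az": 0},
  {"gripper": 255, "dx": 6.2, "dy": -1.9, "dz": -14.7, "ax": 0, "ay": 0, "az": 0},
  {"gripper": 255, "dx": 7.0, "dy": -2, "dz": -16.5, "ax": 0, "ay": 0, "az": 0},
  {"gripper": 255, "dx": 7.8, "dy": -2.1, "dz": -18.4, "ax": 0, "ay": 0, "az": 0},
  {"gripper": 255, "dx": 8.2, "dy": -2.1, "dz": -19.3, "ax": 0, "ay": 0, "az": 0},
  {"gripper": 255, "dx": 8.2, "dy": -2.1, "dz": -19.3, "ax": 0, "ay": 0, "az": 0},
  {"gripper": 255, "dx": 8.2, "dy": -2.1, "dz": -19.3, "ax": 0, "ay": 0, "az": 0},
  {"gripper": 255, "dx": 8.2, "dy": -2.1, "dz": -19.3, "ax": 0, "ay": 0, "az": 0},
])

```text
time: 30.95
tcp_pos: [0.624, 0.2213, 0.1315]
ee_rot: [0.202, 0.066, 0.977, -0.014]
wrist_force: [-5.4, 0.9, 4.5]
width: 0.0003
grip_force: 3.0
```

```bash
python3 fr.py
```

```text
[[-3.2  0.1  6.3]
 [-3.  -0.4  6.2]
 [-3.6  0.3  5.5]] [25.1197612  24.1616474  -3.89164069] 31.1
```

send_rows([
  {"gripper": 255, "dx": 0.5, "dy": -0.1, "dz": -1.2, "ax": 0, "ay": 0, "az": 0},
  {"gripper": 255, "dx": 1.0, "dy": -0.1, "dz": -2.3, "ax": 0, "ay": 0, "az": 0},
  {"gripper": 255, "dx": 1.0, "dy": -0.1, "dz": -2.3, "ax": 0, "ay": 0, "az": 0},
  {"gripper": 255, "dx": 1.0, "dy": -0.1, "dz": -2.3, "ax": 0, "ay": 0, "az": 0},
  {"gripper": 255, "dx": -3, "dy": 0.4, "dz": 7, "ax": 0, "ay": 0, "az": 0},
  {"gripper": 255, "dx": -12, "dy": 1.6, "dz": 28, "ax": 0, "ay": 0, "az": 0},
  {"gripper": 255, "dx": -16, "dy": 2, "dz": 38, "ax": 0, "ay": 0, "az": 0},
  {"gripper": 255, "dx": -57, "dy": -30, "dz": 22, "ax": 0, "ay": 0, "az": 0},
  {"gripper": 255, "dx": -99, "dy": -63, "dz": 6, "ax": 0, "ay": 0, "az": 0},
  {"gripper": 255, "dx": -91, "dy": -64, "dz": -12.4, "ax": 0, "ay": 0, "az": 0},
])

```text
time: 32.35
tcp_pos: [0.5292, 0.1536, 0.1185]
ee_rot: [0.201, 0.067, 0.977, -0.015]
wrist_force: [7.7, 15.4, -0.3]
width: -0.0001
grip_force: 0.0
```

```bash
python3 fr.py; python3 - <<'E'
from face import *
p,P=grab("wrist"); save(p,"w7.png")
E
```

```text
[[ 5.  16.3 -2.5]
 [-0.2 -1.5 -2.3]
 [ 0.9  0.4  0.9]] [-54.04711564 -51.46280082  16.68216714] 32.5
```

View pics/w7.png

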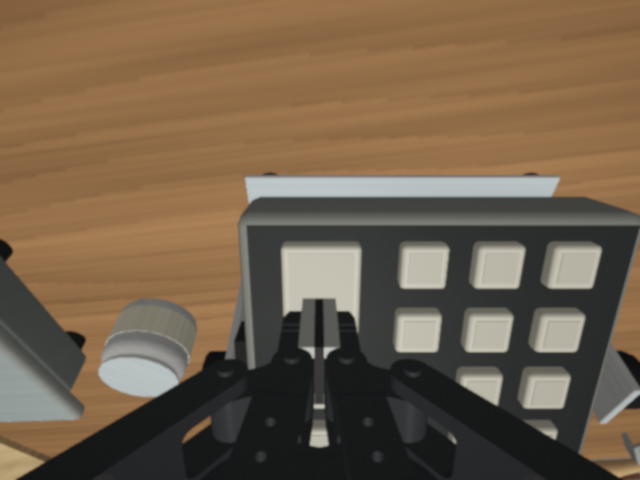

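The fingers are over SAMPLE (key top at (321,242–345)), clear of the unit-weight key (423,266). I press in.

send_rows([
  {"gripper": 255, "dx": 3.1, "dy": -0.4, "dz": -7.3, "ax": 0, "ay": 0, "az": 0},
  {"gripper": 255, "dx": 4.3, "dy": -0.6, "dz": -10.1, "ax": 0, "ay": 0, "az": 0},
  {"gripper": 255, "dx": 5.5, "dy": -0.8, "dz": -12.8, "ax": 0, "ay": 0, "az": 0},
  {"gripper": 255, "dx": 6.3, "dy": -0.9, "dz": -14.7, "ax": 0, "ay": 0, "az": 0},
  {"gripper": 255, "dx": 7.1, "dy": -1, "dz": -16.5, "ax": 0, "ay": 0, "az": 0},
  {"gripper": 255, "dx": 7.9, "dy": -1.1, "dz": -18.4, "ax": 0, "ay": 0, "az": 0},
  {"gripper": 255, "dx": 8.3, "dy": -1.1, "dz": -19.3, "ax": 0, "ay": 0, "az": 0},
  {"gripper": 255, "dx": 8.3, "dy": -1.1, "dz": -19.3, "ax": 0, "ay": 0, "az": 0},
  {"gripper": 255, "dx": 8.3, "dy": -1.1, "dz": -19.3, "ax": 0, "ay": 0, "az": 0},
  {"gripper": 255, "dx": 8.3, "dy": -1.1, "dz": -19.3, "ax": 0, "ay": 0, "az": 0},
])

```text
time: 33.8
tcp_pos: [0.5425, 0.157, 0.1005]
ee_rot: [0.203, 0.066, 0.977, -0.013]
wrist_force: [0.3, 2.4, 6.1]
width: -0.0002
grip_force: 2.9
```

```bash
python3 fr.py
```

```text
[[2.4 2.4 5.6]
 [2.3 2.6 5.5]
 [2.8 2.1 5.3]] [-53.31601286 -50.68192756  -3.77727461] 33.95
```

send_rows([
  {"gripper": 255, "dx": 0.5, "dy": -0.1, "dz": -1.2, "ax": 0, "ay": 0, "az": 0},
  {"gripper": 255, "dx": 1.0, "dy": -0.1, "dz": -2.3, "ax": 0, "ay": 0, "az": 0},
  {"gripper": 255, "dx": 1.4, "dy": -0.2, "dz": -3.2, "ax": 0, "ay": 0, "az": 0},
  {"gripper": 255, "dx": 1.4, "dy": -0.2, "dz": -3.2, "ax": 0, "ay": 0, "az": 0},
  {"gripper": 255, "dx": -3, "dy": 0.4, "dz": 7, "ax": 0, "ay": 0, "az": 0},
  {"gripper": 255, "dx": -12, "dy": 1.6, "dz": 28, "ax": 0, "ay": 0, "az": 0},
  {"gripper": 255, "dx": -24, "dy": 3, "dz": 60, "ax": 0, "ay": 0, "az": 0},
  {"gripper": 255, "dx": -40, "dy": 5, "dz": 95, "ax": 0, "ay": 0, "az": 0},
  {"gripper": 255, "dx": -50, "dy": 6, "dz": 115, "ax": 0, "ay": 0, "az": 0},
  {"gripper": 255, "dx": -50, "dy": 6, "dz": 115, "ax": 0, "ay": 0, "az": 0},
])

```text
time: 35.2
tcp_pos: [0.4917, 0.1621, 0.216]
ee_rot: [0.203, 0.067, 0.977, -0.013]
wrist_force: [-0.3, 0.4, -0.6]
width: -0.0002
grip_force: 0.0
```

```bash
python3 fr.py; python3 - <<'E'
from m import *
p,P=grab("top"); m=comp(P,(345,450,155,245),.105,.13); print(rect(P,m)); m=comp(P,(345,450,155,245),.06,.08); print(rect(P,m))
E
```

```text
[[-0.6  0.3 -0.4]
 [-0.2 -0.2 -0.2]
 [ 0.4 -0.9  0.4]] [-55.2241766  -52.96534663 120.6206775 ] 35.35
(array([ 624.1, -177.5]), 91.2, 61.7, -3.7, 117.5)
(array([ 626.1, -177.3]), 212.2, 173.4, 86.4, 69.2)
```

```bash
python3 -c "
from bench import arm
print(arm.finish_job())"
```

```text
the job is handed in; nothing more can be done
None
```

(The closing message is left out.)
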